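# Scan the pear dessert at the patisserie counter

## Task

Ring up the pear-shaped dessert: squeeze the trigger of the hand scanner that is aimed at the pear fully home, hold it there for about a second, then let it spring all the way back. Do not pull the other scanner's trigger, and leave the pear standing where it is.

Things in the scene. Friction and masses are not known exactly. Their poses are not given: they have to be found in the camera images.
- grip_a (a point): Middle of the squeeze, 55 mm over the counter, on the pistol scanner aimed at the pear; it lies sideways in a fixed cradle (plate 10 mm high), so squeeze level from above. x: squeeze axis (trigger moves to -x); y: along the grip to the head; z up. Black grip 24x115x30 mm (x,y,z), back face x=-18. Trigger front x=+26.5 released, +18 home. Head from y=+43, top z=+29; end clamp from y=-49, top z=+19.
- trigger_a (a joint): Its white trigger blade, 7 mm thick, 20 mm high, y = -16 to +40 mm from that point, on an upright hinge at its head end (y = +38 mm). 0 = released, 0.22 rad = fully home. The spring takes about 3 N at the point to start and 6 N fully home, and returns the trigger by itself.
- trigger_b (a joint): The same trigger on the other, identical scanner, which is aimed at a squat apple-shaped dessert of the same glaze. 0 = released, 0.22 rad = fully home.
- pear: Pear-shaped glazed dessert with a stem on a white round base 84 mm across, 128 mm high, loose, on a small slate 8 mm high before the head of the scanner to use: about 213 mm along x and 110 mm along y from its squeeze point. Origin: centre of its underside; z up.

How it is judged:
By the outcome, as a careful person would: the job done as asked, in the order asked, and still so for the second after the job is handed in, with the robot touching nothing.
It also fails if it takes over 29 s, if anything falls off the work surface, if the arm or the gripper's body presses on something with over 40 N, if the wrist force passes 120 N, or if a joint passes its speed limit or range.

## Robot

A 6-joint arm with a two-finger parallel gripper is mounted at the origin on the work surface. World frame = base frame: x ahead of the robot, y to its left, z up, the work surface at z = 0. Lengths are in m, angles in rad, forces in N, time in s.
With the tool pointing down it reaches from about 0.325 to 1 m from the base axis. Payload 5.1 kg.
Tool frame: the origin (TCP) lies at the centre of the arm's flange, where the gripper is bolted on; the fingertips stand ahead of it and the grasp point (between the pads) lies 155 mm ahead of it (env.tip_extent is the z of the fingertips in the tool frame, in m); z points along the fingers, y is the line along which they close (so a half turn about z gives the same grasp; the last joint's range is limited). The gripper opens to 85 mm and grips with 20 to 120 N. Pads are 22 mm wide; open, the fingers measure 114 mm over their backs; the gripper's body (76 mm by 85 mm) begins 54 mm behind the grasp point. The pads swing forward as they close: fully open they stand 13 mm farther back than shut.
Start: joints at [-1.338, 0.124, 1.65, -0, 1.367, -0.083], TCP at [0.202, -0.618, 0.405] pointing down, gripper open.
Joint ranges: [-2.61, 2.61], [-1.02, 2.33], [0.03, 2.71], [-1.35, 4.49], [0.32, 2.68], [-2.91, 2.91]. Speed limits (rad/s): [2.57, 2.57, 3.14, 3.14, 3.14, 3.14].

## Interface

Orientations are given as [roll, pitch, yaw] about the fixed x, y, z axes, in that order (R = Rz(yaw) Ry(pitch) Rx(roll)).
In Python, from bench import env gives the robot as it stands. The module is installed in compiled form; this text tells all that it offers.
- The arm moves only by the tool move_arm, never from a script. Its argument "moves" is a list that holds one entry, the list of rows, each a list of 5 numbers: the shift along the world's x, y, z in units of 0.025 m (1.0 is 0.025 m), then the turn about the world's z in units of 0.15 rad (1.0 is 0.15 rad), then the gripper's target within -1 to 1 (shut at 1, half-way at 0, fully open at -1). In form: [[[tx, ty, tz, turn, gripper], ...]]. A call has exactly 10 rows; each row shifts and turns the commanded pose from where the row before left it; what a row does not reach is not made up. A row lasts 1/8 s, in which the tool goes at most 62.5 mm and 10.7 degrees, less where a joint would pass 70% of its speed; a pose out of reach is approached as far as the arm can. A call with a number of a shift or a turn outside -1 to 1 is refused whole. A call with a gripper value outside its range is refused whole. The fingers move at their own pace and stop on an object; the grip force is fixed at half the most. Time passes only in rows, so rows that do not move let the fingers close, or fill a call up. It gives the time, the measured TCP pose, the force, the opening and the grip force at its end, in the units of the state.
- env.read_state(): the state, without advancing time (a new reading comes with each control period).
- env.grab_frame(name): name is "scene" or "top" or "wrist"; returns the picture (384x512x3 uint8, red, green, blue); there is no depth.
- env.camera_info(name): a dict with "fx", "fy", "cx", "cy" (pixels), "rvec" (rotation vector, rad) and "tvec" (3), from world to camera coordinates, as OpenCV has them; the wrist camera has in their place "mount" (4x4, takes a point from camera to tool coordinates, whose origin is the TCP and whose axes are the flange's). Camera axes: x right, y down, z forward; pixel columns grow to the right and rows downward; lengths in m; the calibration is good to about 2 mm. A picture is of the moment at which its call begins: read the wrist's pose just before it. camera_info takes no time and is no camera call.
- env.hand_in(): hands the job in; it is judged then, once.
The state is a dict: "clock": time; "q": joint angles; "joint_velocities": joint speeds; "tau": joint torques, N m; "tcp_pos": TCP position; "orientation": TCP orientation; "contact_force": force on the tool from outside, world axes, zero at the start; "ft_torque": the same for the moment, N m; "opening": finger opening in m; "grip_force": force on a finger pad.
Only numpy, scipy, OpenCV 4.12 (cv2) and the standard library are available. Lean on these libraries where they do the work, as an engineer would, in place of code of your own. Each camera call takes 0.05 s, during which the arm holds its last target. There are 200 camera calls.

## Working session

There is one attempt and no reset: what is moved stays moved. The work goes in short steps, Python scripts to look and compute and a tool call to move; the robot and the scene stay as the last step left them, time stands still between calls to the robot, and variables do not carry over. Pictures are saved under pics/ and viewed, at most 10 in all, crops included, and the job is handed in when it is done.

Besides the shell and the picture viewer there is one more tool, called by a JSON object that holds its "api" and its "payload". move_arm: Moves the arm, as the interface text tells. Its arguments: {"type":"object","properties":{"moves":{"type":"array","items":{"type":"array","items":{"type":"array","items":{"type":"number","minimum":-1,"maximum":1}}}}},"required":["moves"]}

```bash
mkdir -p pics
python3 - <<'E'
from bench import env
import cv2,numpy as np
for n in("top","scene"):
    cv2.imwrite(f"pics/{n}0.png",env.grab_frame(n)[:,:,::-1])
    c=env.camera_info(n);R=cv2.Rodrigues(np.array(c["rvec"]))[0];print(n,c["fx"],c["cx"],c["cy"],-R.T@np.array(c["tvec"]).ravel(),R.round(3).tolist())
print(env.read_state(),env.tip_extent,env.camera_info("wrist"))
E
```

```text
top 473.83301119580176 250.84026177278488 187.77504916201087 [3.63475528e-01 7.94703452e-04 1.22121005e+00] [[0.101, -0.995, 0.001], [-0.971, -0.099, -0.218], [0.217, 0.021, -0.976]]
scene 456.9003563835439 243.59168345506617 190.46183565223936 [1.12874963 0.76573233 0.87050108] [[-0.83, 0.558, -0.001], [0.375, 0.557, -0.741], [-0.412, -0.615, -0.672]]
{'clock': 0.1, 'q': array([-1.33756154e+00,  1.24436122e-01,  1.65155725e+00,  1.14685213e-05,
        1.36753026e+00, -8.25859900e-02]), 'joint_velocities': array([-5.54381828e-04, -2.12403907e-03, -1.54213884e-03, -5.56005369e-05,
       -9.41981222e-04, -9.04406877e-04]), 'tau': array([ 1.73004405e-04, -4.24928176e+01, -3.66655684e+01, -1.87568467e-04,
        3.93098773e-03, -2.16726391e-05]), 'tcp_pos': array([ 0.20181562, -0.61762904,  0.40356636]), 'orientation': array([-3.13966918e+00, -1.70480288e-04,  3.15818282e-01]), 'contact_force': array([ 0.20486345, -0.1211234 ,  0.47242107]), 'ft_torque': array([0.02176645, 0.01162327, 0.00342168]), 'grip_force': 0.0, 'opening': 0.0856406308228763} 0.1734 {'fx': 308.6681265562535, 'fy': 308.6681265562535, 'cx': 259.7050335802044, 'cy': 192.19824285987687, 'mount': array([[ 5.79459026e-04, -9.58432314e-01, -2.85319408e-01,
         7.28704916e-02],
       [ 9.99999831e-01,  5.40414813e-04,  2.15575621e-04,
         4.14045062e-04],
       [-5.24238064e-05, -2.85319485e-01,  9.58432464e-01,
         3.13621326e-02],
       [ 0.00000000e+00,  0.00000000e+00,  0.00000000e+00,
         1.00000000e+00]])}
```

View pics/top0.png

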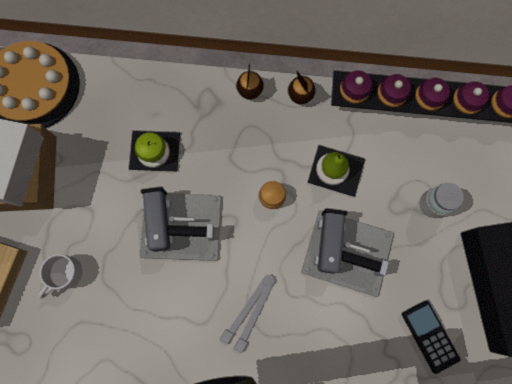

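View pics/scene0.png

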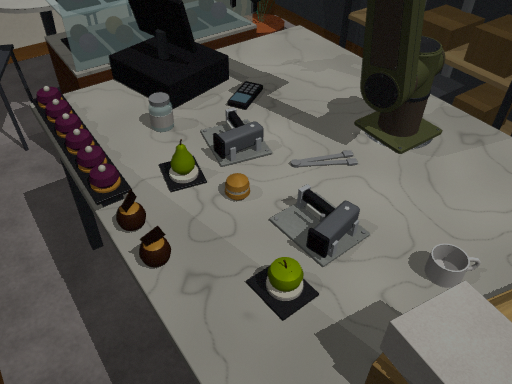

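The top view shows the pear at px (335,168), with scanner A at about (360,258): head at left, black grip, and white trigger on the upper side at (362,247). The apple and scanner B are at left, at (150,150) and (180,228). I'll zoom in on scanner A.

```bash
cat > h.py <<'E'
from bench import env
import cv2,numpy as np
def ray(n,uv,z,st=None):
    c=env.camera_info(n);d=np.array([(uv[0]-c["cx"])/c["fx"],(uv[1]-c["cy"])/c["fy"],1.])
    if n=="wrist":
        r,p,y=st["orientation"]
        from scipy.spatial.transform import Rotation as Ro
        T=np.eye(4);T[:3,:3]=Ro.from_euler("xyz",[r,p,y]).as_matrix();T[:3,3]=st["tcp_pos"]
        M=T@np.array(c["mount"]);o=M[:3,3];w=M[:3,:3]@d
    else:
        R=cv2.Rodrigues(np.array(c["rvec"]))[0];o=-R.T@np.array(c["tvec"]).ravel();w=R.T@d
    return o+w*(z-o[2])/w[2]
E
python3 - <<'E'
from h import *
im=cv2.imread("pics/top0.png")
cv2.imwrite("pics/crop1.png",cv2.resize(im[205:300,295:405],None,fx=6,fy=6,interpolation=cv2.INTER_CUBIC))
for uv,z in(((362,258),.055),((335,180),.01),((343,256),.07),((385,268),.07),((318,209),.08),((345,211),.08)):print(uv,ray("top",uv,z).round(3))
E
```

```text
(362, 258) [ 0.475 -0.262  0.055]
(335, 180) [ 0.676 -0.191  0.01 ]
(343, 256) [ 0.474 -0.212  0.07 ]
(385, 268) [ 0.456 -0.314  0.07 ]
(318, 209) [ 0.581 -0.143  0.08 ]
(345, 211) [ 0.583 -0.209  0.08 ]
```

View pics/crop1.png

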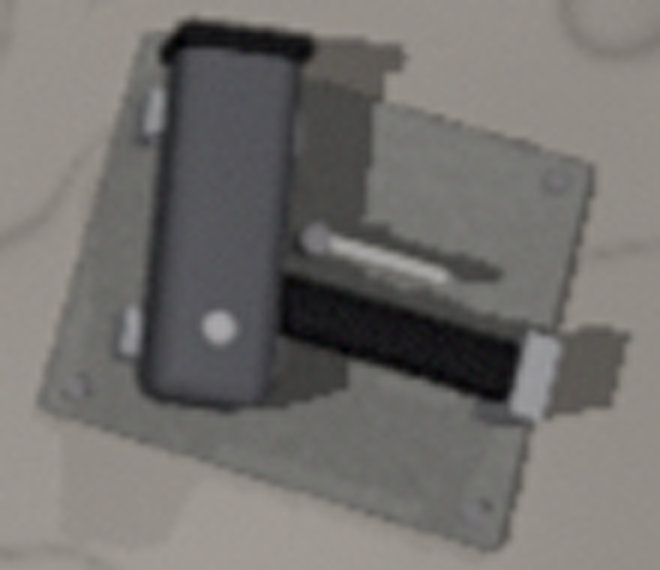

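Squeeze point is roughly (0.475,-0.262), with grip x at about -10°. The register stands near the start, so I'll go +y first, then over the scanner for a close look.

{"api": "move_arm", "payload": {"moves": [[[0,0.9,0,0.36,-1],[0,0.9,0,0.36,-1],[0,0.9,0,0.36,-1],[0,0.9,0,0.36,-1],[0,0.9,0,0.36,-1],[0,0.9,0,0.36,-1],[0,0.9,0,0.36,-1],[0,0.9,0,0.36,-1],[0,0.9,0,0.36,-1],[0,0.9,0,0.36,-1]]]}}

```text
clock: 1.35
tcp_pos: [0.2018, -0.392, 0.4042]
orientation: [-3.141, -0.0, 0.858]
contact_force: [0.3, 0.5, 0.5]
opening: 0.0853
grip_force: 0.0
```

{"api": "move_arm", "payload": {"moves": [[[1,0.6,0,0.4,-1],[1,0.6,0,0.4,-1],[1,0.6,0,0.4,-1],[1,0.6,0,0.4,-1],[1,0.6,0,0.4,-1],[1,0.6,0,0.4,-1],[1,0.6,0,0.4,-1],[1,0.6,0,0.4,-1],[1,0.6,0,0.4,-1],[0.8,0,0,0,-1]]]}}

```text
clock: 2.6
tcp_pos: [0.4476, -0.2568, 0.4042]
orientation: [-3.141, -0.001, 1.398]
contact_force: [0.4, -0.9, 0.5]
opening: 0.0854
grip_force: 0.0
```

Run:
```python
from h import *
s=env.read_state();im=env.grab_frame("wrist");s=env.read_state();cv2.imwrite("pics/w1.png",im[:,:,::-1])
print(s["clock"],s["tcp_pos"],s["orientation"],s["contact_force"],s["opening"],s["joint_velocities"].round(3))
np.save("s1.npy",s,allow_pickle=True)
```

```text
2.65 [ 0.44889815 -0.25715032  0.40420713] [ 3.14087606e+00 -7.20352556e-04  1.39760970e+00] [-0.29933984 -0.14259224 -0.18728571] 0.08505148414709904 [-0.03  -0.033  0.033 -0.016  0.03  -0.036]
```

View pics/w1.png

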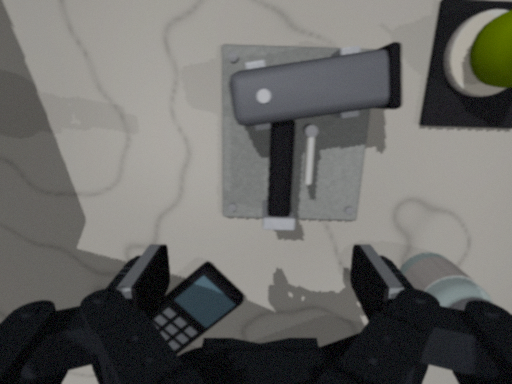

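The wrist view shows scanner A with a nearly vertical black grip (cols 270–295, rows 120–215). The white trigger is at (311,135–185) to the right, and the clamp is at (280,222). Next I'll measure the edges.

Run:
```python
from h import *
s=np.load("s1.npy",allow_pickle=True).item()
im=cv2.imread("pics/w1.png").astype(int);v=im.max(2)
for r in(125,150,175,200,213,216,218,220): print(r,v[r,262:322].tolist())
print("col280",v[205:235,280].tolist()," trig",v[175:195,308].tolist())
def edges(r,lo,hi,th):
    x=v[r,lo:hi];d=np.where((x[:-1]-th)*(x[1:]-th)<0)[0]
    return [lo+i+(th-x[i])/(x[i+1]-x[i]) for i in d]
R=[];L=[]
for r in range(130,212):
    e=edges(r,264,302,60)
    if len(e)>=2: R.append(ray("wrist",(e[-1],r),.070,s));L.append(ray("wrist",(e[0],r),.070,s))
for P in(R,L):
    P=np.array(P)[:,:2];m=P.mean(0);d=np.linalg.svd(P-m)[2][0];d*=np.sign(d[1]);res=(P-m)@[-d[1],d[0]]
    print(len(P),m,np.degrees(np.arctan2(d[1],d[0])),res.std())
```

```text
125 [96, 97, 97, 100, 104, 100, 101, 93, 73, 49, 26, 12, 18, 19, 18, 26, 16, 23, 17, 17, 12, 17, 23, 26, 19, 27, 20, 25, 28, 24, 18, 22, 45, 57, 70, 79, 81, 79, 77, 81, 76, 78, 66, 55, 58, 64, 81, 93, 110, 109, 111, 113, 106, 94, 88, 83, 85, 83, 79, 80]
150 [70, 74, 74, 74, 71, 71, 66, 51, 31, 21, 29, 23, 26, 30, 24, 27, 33, 29, 26, 30, 26, 21, 22, 25, 34, 25, 23, 33, 15, 19, 28, 43, 62, 72, 78, 77, 80, 76, 77, 82, 78, 82, 88, 99, 115, 138, 158, 170, 176, 173, 161, 140, 114, 88, 82, 80, 83, 93, 108, 120]
175 [120, 123, 125, 129, 125, 117, 99, 67, 38, 28, 29, 32, 26, 29, 27, 29, 30, 30, 29, 23, 24, 20, 33, 26, 29, 25, 17, 20, 32, 39, 57, 71, 76, 82, 83, 82, 82, 86, 97, 110, 117, 110, 118, 134, 155, 170, 174, 173, 162, 146, 120, 96, 82, 86, 93, 107, 119, 125, 127, 130]
200 [115, 111, 103, 103, 89, 69, 45, 25, 27, 20, 27, 23, 28, 30, 26, 24, 27, 27, 32, 29, 28, 26, 25, 21, 23, 18, 28, 29, 47, 66, 77, 80, 82, 79, 79, 81, 82, 99, 115, 126, 128, 126, 129, 126, 127, 127, 128, 127, 125, 124, 119, 118, 116, 115, 121, 124, 127, 128, 125, 129]
213 [113, 107, 101, 103, 94, 78, 50, 29, 23, 20, 34
[... 790 characters left out ...]
, 120]
220 [143, 146, 157, 163, 165, 168, 167, 167, 169, 168, 168, 170, 170, 170, 169, 167, 168, 166, 168, 167, 168, 168, 169, 171, 167, 165, 167, 166, 167, 167, 164, 158, 143, 117, 101, 103, 115, 128, 135, 133, 130, 125, 126, 131, 143, 144, 135, 121, 120, 126, 127, 126, 127, 130, 135, 134, 127, 117, 109, 116]
col280 [31, 23, 31, 27, 35, 29, 31, 30, 34, 32, 34, 66, 105, 142, 160, 168, 170, 166, 166, 168, 165, 169, 169, 166, 149, 117, 105, 101, 102, 104]  trig [174, 175, 175, 177, 175, 175, 176, 174, 166, 145, 115, 91, 87, 92, 103, 103, 104, 102, 108, 112]
74 [ 0.48287891 -0.25835922] 78.55411099666775 0.00018228246551830636
74 [ 0.45909534 -0.25421323] 79.65346617374662 0.0005020964584562905
```

Run:
```python
from h import *
s=np.load("s1.npy",allow_pickle=True).item()
a=np.radians(78.8);Y=np.array([np.cos(a),np.sin(a)]);X=np.array([Y[1],-Y[0]])
m=np.array([.48285,-.25835]);c=ray("wrist",(280,216.8),.074,s)[:2]
g=X*(m@X-.006)+Y*(c@Y+.049)
print("grip_a",g,"X",X)
for n,uv,z in(("trig front y~0",(312.8,160),.065),("trig front",(314,150),.065),("trig front",(312.2,175),.065),("trig tip",(308,185),.065),("head edge",(282,122),.084)):
    p=ray("wrist",uv,z,s)[:2]-g;print(n,p@X,p@Y)
d=g-s["tcp_pos"][:2];print("move",d/.025,"turn",(a-s["orientation"][2])/.15, "dz",(.21-s["tcp_pos"][2])/.025)
t=g+.213*X+.110*Y;print("pear",t)
hsv=cv2.cvtColor(cv2.imread("pics/top0.png"),cv2.COLOR_BGR2HSV)
mk=cv2.inRange(hsv,(25,120,40),(45,255,255));mk[:, :290]=0;M=cv2.moments(mk,True);uv=(M["m10"]/M["m00"],M["m01"]/M["m00"]);print(uv,ray("top",uv,.06))
```

```text
grip_a [ 0.4771982  -0.25600315] X [ 0.98095516 -0.19423435]
trig front y~0 0.026373297117220706 0.009497558562516646
trig front 0.0268470776909919 0.019626945299419205
trig front 0.026873679527463924 -0.006027270618788463
trig tip 0.023289982505119287 -0.016713809296728884
head edge -0.0076942245218956365 0.047428410102054785
move [1.13200223 0.0458869 ] turn -0.1486016872212644 dz -7.768285114720431
pear [ 0.70750743 -0.18947   ]
(334.8190298507463, 164.65298507462686) [ 0.70310667 -0.17995948  0.06      ]
```

Grip_a is at (0.4772,-0.2560), and the trigger and pear both check out against it. Descending with the gripper open.

{"api": "move_arm", "payload": {"moves": [[[0.56,0.02,0,-0.08,-1],[0.57,0.03,0,-0.07,-1],[0,0,-1,0,-1],[0,0,-1,0,-1],[0,0,-1,0,-1],[0,0,-1,0,-1],[0,0,-1,0,-1],[0,0,-1,0,-1],[0,0,-1,0,-1],[0,0,-0.8,0,-1]]]}}

```text
clock: 3.9
tcp_pos: [0.4751, -0.2567, 0.2086]
orientation: [-3.141, -0.0, 1.372]
contact_force: [0.4, 0.1, -0.4]
opening: 0.0853
grip_force: 0.0
```

Run:
```python
from h import *
im=env.grab_frame("wrist");s=env.read_state();cv2.imwrite("pics/w2.png",im[:,:,::-1])
print(s["clock"],s["tcp_pos"],s["orientation"],s["contact_force"],s["opening"])
d=s["tcp_pos"][:2]-[.4772,-.2560];print(d@[.981,-.194],d@[.194,.981])
```

```text
3.95 [ 0.47405334 -0.25605797  0.20585314] [-3.13661286e+00 -2.06590641e-03  1.37232232e+00] [-1.83316815  0.52891429 -2.07729404] 0.08543391381738064
-0.003075628972477646 -0.0006673189425573993
```

View pics/w2.png

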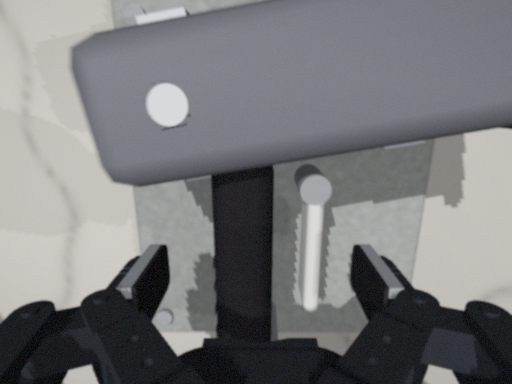

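The pads straddle grip and trigger at rows 240–300: left pad inner col 168, right 352, grip back 217, trigger front 322. That looks close to centred. I'll hold, half close, and re-read.

{"api": "move_arm", "payload": {"moves": [[[0,0,0,0,-0.5],[0,0,0,0,-0.5],[0,0,0,0,-0.5],[0,0,0,0,-0.5],[0,0,0,0,-0.5],[0,0,0,0,-0.5],[0,0,0,0,-0.5],[0,0,0,0,-0.5],[0,0,0,0,-0.5],[0,0,0,0,-0.5]]]}}

```text
clock: 5.2
tcp_pos: [0.4751, -0.2566, 0.2097]
orientation: [-3.141, -0.0, 1.373]
contact_force: [0.4, 0.0, 0.6]
opening: 0.0637
grip_force: 0.0
```

Run:
```python
from h import *
im=env.grab_frame("wrist");s=env.read_state();cv2.imwrite("pics/w3.png",im[:,:,::-1])
print(s["clock"],s["tcp_pos"],s["orientation"],s["contact_force"],s["opening"])
d=s["tcp_pos"][:2]-[.4772,-.2560];print(d@[.981,-.194],d@[.194,.981])
v=cv2.imread("pics/w3.png").max(2).astype(int);X=np.array([.981,-.194]);Y=np.array([.194,.981]);t=s["tcp_pos"][:2]
for r in(225,260,290):
    print(r,v[r,200:340].tolist())
```

```text
5.25 [ 0.47508262 -0.25661786  0.20969881] [-3.14155063e+00 -3.13118050e-05  1.37326437e+00] [ 0.07810799  0.495956   -1.34096697] 0.06419469017664263
-0.0019572833916312407 -0.0010168920892887718
225 [158, 157, 158, 158, 159, 161, 161, 165, 164, 162, 163, 160, 135, 92, 50, 33, 34, 37, 38, 34, 35, 39, 39, 42, 40, 39, 39, 40, 41, 37, 41, 40, 38, 42, 45, 42, 44, 41, 45, 42, 40, 42, 41, 45, 44, 47, 36, 39, 42, 39, 43, 37, 44, 44, 44, 39, 38, 43, 39, 39, 41, 37, 30, 27, 29, 30, 33, 32, 25, 27, 29, 19, 50, 86, 96, 98, 101, 100, 100, 101, 103, 106, 103, 108, 111, 113, 112, 110, 112, 114, 115, 115, 116, 114, 113, 116, 127, 155, 166, 167, 157, 143, 137, 138, 141, 149, 166, 189, 205, 215, 218, 221, 222, 223, 225, 223, 222, 219, 213, 206, 195, 178, 146, 120, 110, 109, 109, 110, 107, 109, 113, 117, 120, 122, 133, 161, 171, 171, 172, 170]
260 [157, 155, 157, 157, 153, 148, 126, 106, 104, 101, 99, 100, 90, 62, 37, 29, 28, 34, 34, 28, 39, 37, 44, 41, 40, 45, 46, 37, 44, 43, 33, 41, 38, 36, 40, 36, 37, 41, 47, 36, 33, 38, 41, 42, 37, 34, 38, 40, 34, 36, 41, 39, 39, 37, 35, 38, 37, 35, 38, 25, 35, 3
[... 294 characters left out ...]
0, 112, 97, 69, 36, 8, 28, 27, 26, 26, 29, 29, 23, 23, 25, 30, 22, 24]
290 [111, 104, 102, 101, 97, 99, 99, 102, 102, 101, 99, 100, 94, 85, 59, 41, 43, 30, 33, 33, 37, 36, 40, 34, 40, 38, 33, 39, 35, 40, 45, 42, 41, 41, 36, 37, 45, 43, 42, 45, 37, 40, 38, 41, 31, 37, 37, 41, 40, 40, 40, 40, 36, 38, 38, 41, 38, 34, 31, 38, 31, 28, 38, 36, 26, 28, 17, 24, 28, 31, 37, 67, 96, 110, 113, 113, 113, 111, 115, 115, 116, 114, 112, 111, 108, 109, 103, 107, 112, 109, 113, 124, 151, 161, 162, 166, 169, 170, 165, 150, 139, 139, 150, 172, 192, 208, 213, 216, 219, 221, 219, 218, 214, 207, 200, 194, 186, 167, 133, 110, 109, 109, 113, 120, 146, 163, 166, 170, 166, 144, 99, 46, 27, 31, 22, 29, 19, 21, 25, 29]
```

View pics/w3.png

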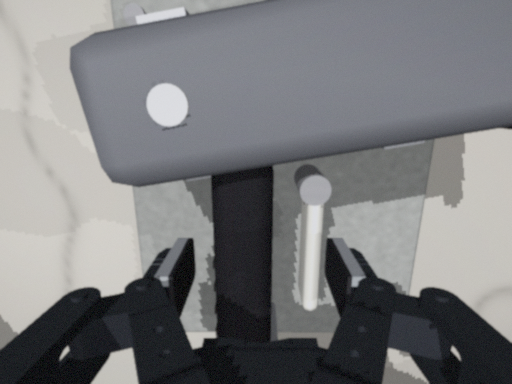

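Pads are symmetric about col 260. The near view puts the grip edges at -18.1 and +4.5 mm and the trigger at +24.6 mm from the tool, so the tool sits about 1 mm too far towards +x. I'll nudge it back and begin the squeeze partway, to check force.

{"api": "move_arm", "payload": {"moves": [[[-0.04,0.01,0,0,-0.3],[0,0,0,0,-0.2],[0,0,0,0,-0.1],[0,0,0,0,-0.05],[0,0,0,0,0],[0,0,0,0,0.05],[0,0,0,0,0.07],[0,0,0,0,0.07],[0,0,0,0,0.07],[0,0,0,0,0.07]]]}}

```text
clock: 6.5
tcp_pos: [0.4752, -0.2568, 0.2114]
orientation: [3.137, 0.001, 1.373]
contact_force: [5.0, 1.0, 4.4]
opening: 0.0396
grip_force: 5.0
```

Run:
```python
from h import *
im=env.grab_frame("wrist");s=env.read_state();cv2.imwrite("pics/w4.png",im[:,:,::-1])
print(s["clock"],s["tcp_pos"],s["orientation"],s["contact_force"],s["opening"],s["grip_force"],s["ft_torque"])
f=s["contact_force"][:2];print("Fx,Fy in grip",f@[.981,-.194],f@[.194,.981])
```

```text
6.55 [ 0.47522241 -0.25676815  0.21140975] [3.13730382e+00 7.13375336e-04 1.37287306e+00] [4.19760095 1.66117529 5.63373514] 0.03994246607851161 5.047920159995556 [ 0.19090894 -0.77999435 -0.07863531]
Fx,Fy in grip 3.7955785243498035 2.443947542092564
```

View pics/w4.png

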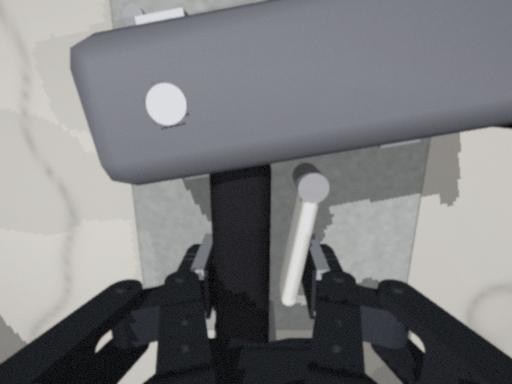

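The trigger is partly in (blade tip at (289,298)), the pads are about to touch both sides, and forces are gentle. Now I'll squeeze home and hold.

{"api": "move_arm", "payload": {"moves": [[[0,0,0,0,0.12],[0,0,0,0,0.18],[0,0,0,0,0.25],[0,0,0,0,0.25],[0,0,0,0,0.25],[0,0,0,0,0.25],[0,0,0,0,0.25],[0,0,0,0,0.25],[0,0,0,0,0.25],[0,0,0,0,0.25]]]}}

```text
clock: 7.8
tcp_pos: [0.4744, -0.2567, 0.2118]
orientation: [3.141, -0.0, 1.372]
contact_force: [-3.9, 4.2, 12.2]
opening: 0.0364
grip_force: 56.8
```

Run:
```python
from h import *
im=env.grab_frame("wrist");s=env.read_state();cv2.imwrite("pics/w5.png",im[:,:,::-1])
print(s["clock"],s["tcp_pos"],s["orientation"],s["contact_force"],s["opening"],s["grip_force"])
```

```text
7.85 [ 0.47445956 -0.25671289  0.21180902] [ 3.14101061e+00 -8.47716181e-05  1.37188325e+00] [-3.38229262  2.38450685 12.0386326 ] 0.03654616651248321 56.794458478689194
```

View pics/w5.png

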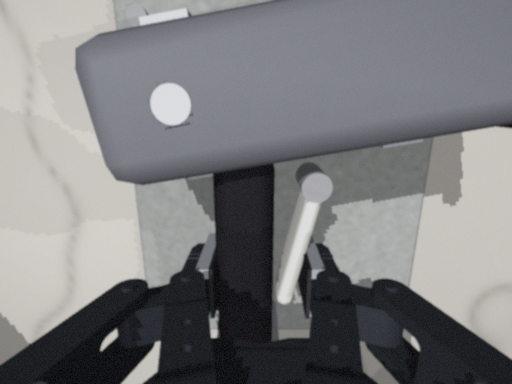

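Opening stopped hard at 36.4 mm with 57 N grip, so the trigger is fully home and has been held about 1 s. Releasing.

{"api": "move_arm", "payload": {"moves": [[[0,0,0,0,0.25],[0,0,0,0,0],[0,0,0,0,-0.3],[0,0,0,0,-0.7],[0,0,0,0,-1],[0,0,0,0,-1],[0,0,0,0,-1],[0,0,0,0,-1],[0,0,0,0,-1],[0,0,0,0,-1]]]}}

```text
clock: 9.1
tcp_pos: [0.4741, -0.2563, 0.2098]
orientation: [3.142, 0.0, 1.373]
contact_force: [-0.0, -1.4, 0.8]
opening: 0.0851
grip_force: 0.0
```

{"api": "move_arm", "payload": {"moves": [[[0,0,0.4,0,-1],[0,0,0.8,0,-1],[0,0,1,0,-1],[0,0,1,0,-1],[0,0,1,0,-1],[0,0,1,0,-1],[0,0,1,0,-1],[0,0,0.5,0,-1],[0,0,0,0,-1],[0,0,0,0,-1]]]}}

```text
clock: 10.35
tcp_pos: [0.4738, -0.2562, 0.376]
orientation: [-3.14, -0.001, 1.373]
contact_force: [-0.3, 0.7, -0.8]
opening: 0.0854
grip_force: 0.0
```

Run:
```python
from h import *
im=env.grab_frame("wrist");s=env.read_state();cv2.imwrite("pics/w6.png",im[:,:,::-1])
print(s["clock"],s["tcp_pos"],s["contact_force"],s["opening"])
```

```text
10.4 [ 0.47380559 -0.2561715   0.37575272] [0.58622395 1.04612098 0.05706215] 0.08597825206520915
```

View pics/w6.png

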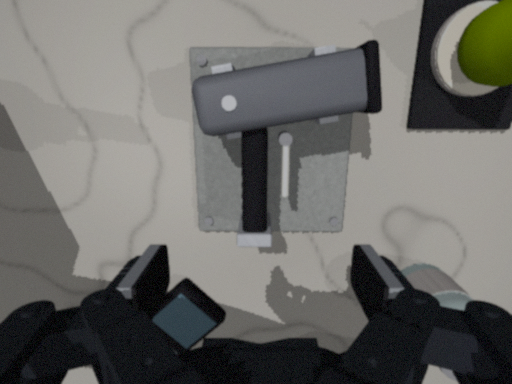

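The trigger at (285,135–195) is parallel to the grip again, so it has sprung fully back. The pear is still standing at the upper right, and the arm is clear.

```bash
python3 -c "
from bench import env
print(env.hand_in())"
```

```text
the job is handed in; nothing more can be done
None
```

I squeezed the pear scanner's trigger fully home, held it about a second and let it spring all the way back; the other scanner went untouched, the pear is still standing, and the job was handed in at about 10 s with no verdict returned.

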